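Let two tins out of the tin dispenser with its rocking lever

ROBOT

A 7-joint arm with a two-finger parallel gripper is mounted at the origin on a cart in front of the work surface, level with it; the furniture and walls round the work are solid. World frame = base frame: x ahead of the robot, y to its left, z up, the work surface at z = 0. Lengths are in m, angles in rad, forces in N, time in s.
With the tool pointing down it reaches from about 0.4 to 0.925 m from the base axis. Payload 4.1 kg.
Tool frame: the origin (TCP) lies midway between the tips of the shut fingers; the grasp point (between the pads) lies 19 mm behind it; y points along the fingers, z is the direction in which the jaws open and shut, and the axes are right-handed (so a half turn about y gives the same grasp; the last joint's range is limited). The gripper opens to 85 mm and grips with 20 to 120 N. Pads are 22 mm wide; open, the fingers measure 114 mm over their backs; the gripper's body (76 mm by 85 mm) begins 54 mm behind the grasp point. The pads swing forward as they close: fully open they stand 13 mm farther back than shut.
Start: joints at [1.197, 0.398, 0.045, 1.537, -0.019, 1.207, -0.051], TCP at [0.176, -0.626, 0.231] pointing down, gripper open.
Joint ranges: [-2.82, 2.82], [-0.49, 2.23], [-1.37, 1.46], [0, 2.46], [-1.36, 4.5], [0.23, 2], [-2.94, 2.94]. Speed limits (rad/s): [2.57, 2.57, 3.14, 3.14, 3.14, 3.14, 3.14].

INTERFACE

Orientations are given as a unit quaternion [x, y, z, w].
In Python, from workcell import sensors, vision, ctrl gives the robot as it stands.
- The arm moves only by the tool step_arm, never from a script. Its argument "deltas" is a list of rows, each an object of numbers: "claw": the opening, from 0 (shut) to 1 (fully open); "tx", "ty", "tz": the shift along the tool's x, y, z in mm; "rx", "ry", "rz": the turn, a rotation vector about the tool's x, y, z in degrees. In form: [{"claw": .., "tx": .., "ty": .., "tz": .., "rx": .., "ry": .., "rz": ..}, ...]. A call has 1 to 12 rows; each row is the pose to reach, as a shift and turn from the pose commanded when the call began, along the tool's axes at that moment; what a row does not reach only later rows make up. A row lasts 1/12 s, in which the tool goes at most 41.7 mm and 7.16 degrees, less where a joint would pass 70% of its speed; a pose out of reach is approached as far as the arm can. A call with a gripper value outside its range is refused whole. The fingers move at their own pace and stop on an object; "force" is the grip in N (left out, the last holds). Time passes only in rows, so rows that repeat a pose let the fingers close. It gives the time, the measured TCP pose, the force and the opening at its end, in the units of the state.
- sensors.read_state(): the state, without advancing time (a new reading comes with each control period).
- vision.read_camera(name): name is "scene" or "top" or "wrist"; returns the picture (480x640x3 uint8, red, green, blue); there is no depth.
- vision.camera_params(name): a dict with "intrinsics" (3x3 intrinsics, pixels), "dist" ([k1, k2, p1, p2, k3] as OpenCV has them; the pictures are not rectified), "world_from_camera" (4x4, takes a point from camera to world coordinates). Camera axes: x right, y up, looking along -z (the intrinsics and any distortion apply to the point x, -y, -z); pixel columns grow to the right and rows downward; lengths in m; the calibration is good to about 2 mm. A picture is of the moment at which its call begins: read the wrist's pose just before it. camera_params takes no time and is no camera call; for the wrist camera it gives the pose at the moment of the call.
- ctrl.sign_off(): hands the job in, once; it reports no verdict.
The state is a dict: "clock": time; "q": joint angles; "joint_vel": joint speeds; "effort": joint torques, N m; "tcp_pos": TCP position; "tcp_rot": TCP orientation; "wrist_force": force on the tool from outside, world axes, zero at the start; "ft_torque": the same for the moment, N m; "width": finger opening in m.
Only numpy, scipy, OpenCV 4.12 (cv2) and the standard library are available. Lean on these libraries where they do the work, as an engineer would, in place of code of your own. Each camera call takes 0.05 s, during which the arm holds its last target. There are 200 camera calls.

TASK

I need two of the slim silver-ended tins for the sauce: on the dispenser that holds them, press its red key down until a tin has rolled out into the tray and let the key come right up again, then do the same once more, so that two tins lie in the tray and the third waits behind the lowered gate. Do not touch or lift the tins themselves, and leave the dispenser with the wide gold-ended tins and the other things on the worktop as they are.

Things in the scene. Friction and masses are not known exactly. Their poses are not given: they have to be found in the camera images.
- slim_rack: Fixed dispenser rack of light wood that holds the three slim tins: a steel chute falling 10 degrees to an open tray at its low end. Origin on the worktop under the first tin, where the chute floor is 41 mm high; x level, up the chute, y across, z up. It reaches from x -0.165 (tray lip, 28 mm) to +0.155; 104 mm wide over the lever. First tin's centre at x -0.005; tins in the tray -0.07 to -0.14.
- slim_tray (a point): Middle of the tray floor of slim_rack, 100 mm down the chute from the waiting first tin; 24 mm above the worktop.
- slim_lever (a joint): Rocking lever of slim_rack, rad: 0 at rest (sprung, gate down before the first tin), 0.70 fully pressed (stop). Pivot across the rack at x -0.008, z 0.088. Beyond 0.6 the raised gate lets the first tin roll out by itself in about 1 s while a second bar behind it holds back the rest; let go, it springs back to 0 and the next tin rolls to the gate within 1.5 s.
- slim_lever_key (a point): Middle of the top face of the red ribbed key of slim_lever, to be pressed; moves with it. The key is 38 mm across and 86 mm long, tilted 50 degrees at rest (rising away from the tray). In the rack's frame this point is at x 0.025, z 0.164 at rest and x 0.066, z 0.125 fully pressed, when the key is parallel to the chute; a finger may follow it or go straight down. 2 to 3 N here, 6 N near the pivot.
- slim_lever_gate (a point): Middle of the lower edge of the gate (a steel plate over a black roller bar, 8 mm), the other end of slim_lever, in front of the first tin; rises about 18 mm when the key is pressed.
- slim_tin_1_mid (a point): centre of the first (lowest) slim tin, lying on its side across the chute of slim_rack: a slim silver-ended food tin, 57 mm diameter, 72 mm long, 0.18 kg. It waits at the gate.
- slim_tin_2_mid (a point): centre of the second slim tin, lying on its side across the chute of slim_rack: a slim silver-ended food tin, 57 mm diameter, 72 mm long, 0.18 kg. It lies behind the first.
- slim_tin_3_mid (a point): centre of the third slim tin, lying on its side across the chute of slim_rack: a slim silver-ended food tin, 57 mm diameter, 72 mm long, 0.18 kg. It lies last, under the key.
- wide_rack: The other dispenser, same make, frame, length and red key, but for the two wide tins (75 mm diameter, 58 mm long): 90 mm wide, its key 18 mm higher. The two racks stand side by side 0.12 to 0.35 m apart, either one on the left. To be left alone.
- wide_lever (a joint): The rocking lever of wide_rack, rad: 0 at rest, 0.70 pressed. To be left alone.
- wide_tin_1_mid (a point): centre of the first wide gold-ended tin (75 mm diameter, 58 mm long) lying in wide_rack
- wide_tin_2_mid (a point): centre of the second wide gold-ended tin lying in wide_rack
- jam_jar: jam jar with a white lid, 72 mm wide, 102 mm high, at the back; origin under its base. Bystander.
- lemon: yellow lemon, 72x55x56 mm; origin under it. Bystander.
- garlic: white garlic bulb, 60 mm; origin under it. Bystander.
- onion: red onion, 84 mm; origin under it. Bystander.
- timer: white and red kitchen timer, 62 mm wide, 49 mm high; origin under its base. Bystander.
Mind the look-alikes: they are no part of the job. Leave any turquoise look-alike of the part that bears slim_tin_2_mid alone.

How it is judged:
On the way, in this order (a step that is already met when the one before it is completed fails the run):
1. the key of the dispenser with the slim tins is pressed down (value of joint slim_lever above 0.5 rad).
2. one slim tin lies in the tray, the key is up again and the second tin waits behind the gate (x of slim_tin_1_mid in the frame of slim_rack between -0.165 and -0.058 m and z of slim_tin_1_mid in the frame of slim_rack between 0.03 and 0.08 m and x of slim_tin_2_mid in the frame of slim_rack between -0.03 and 0.03 m and value of joint slim_lever below 0.06 rad), for 0.2 s.
3. the key is pressed down a second time (value of joint slim_lever above 0.5 rad).
At the end, for the whole second after the job is handed in: the first and second slim tin lie at rest in the tray of their dispenser (centres 58 to 165 mm down the chute from the rack's origin), the third lies at the gate (within 30 mm of the origin), and both levers are up (below 0.06 rad) (x of slim_tin_1_mid in the frame of slim_rack between -0.165 and -0.058 m and z of slim_tin_1_mid in the frame of slim_rack between 0.03 and 0.08 m and x of slim_tin_2_mid in the frame of slim_rack between -0.165 and -0.058 m and z of slim_tin_2_mid in the frame of slim_rack between 0.03 and 0.08 m and x of slim_tin_3_mid in the frame of slim_rack between -0.03 and 0.03 m and value of joint each of slim_lever, wide_lever below 0.06 rad and linear speed of each of slim_tin_1, slim_tin_2, slim_tin_3 below 0.03 m/s); the robot touches nothing.
It fails at once if the robot touches a tin (contact force between any of the fingers, the arm and slim_tin_1 above 1.5 N or contact force between any of the fingers, the arm and slim_tin_2 above 1.5 N or contact force between any of the fingers, the arm and slim_tin_3 above 1.5 N or contact force between any of the fingers, the arm and wide_tin_1 above 1.5 N or contact force between any of the fingers, the arm and wide_tin_2 above 1.5 N).
It fails at once if a slim tin is lifted off the chute (z of slim_tin_1_mid in the frame of slim_rack above 0.09 m or z of slim_tin_2_mid in the frame of slim_rack above 0.1 m or z of slim_tin_3_mid in the frame of slim_rack above 0.11 m).
It fails at once if the lever of the dispenser with the wide tins is pressed (value of joint wide_lever above 0.1 rad).
It fails at once if a bystander is pushed (distance of any of lemon, timer from where it was at the start of the episode above 0.02 m).
It also fails if it takes over 40 s, if anything falls off the work surface, if the arm or the gripper's body presses on something with over 40 N, if the wrist force passes 120 N, or if a joint passes its speed limit or range.

## Working session

There is one attempt and no reset: what is moved stays moved. The work goes in short steps, Python scripts to look and compute and a tool call to move; the robot and the scene stay as the last step left them, time stands still between calls to the robot, and variables do not carry over. Pictures are saved under pics/ and viewed, about 8 in all and at most 12, crops included, and the job is handed in when it is done.

Besides the shell and the picture viewer there is one more tool, called as name([rows], argument=value, ...), one row to a line, values as JSON. step_arm: Moves the arm, as the interface text tells. Its arguments: {"type":"object","properties":{"deltas":{"type":"array"},"force":{"type":"number"}},"required":["deltas"]}

```bash
mkdir -p pics; python3 - <<'E'
from workcell import sensors, vision
import cv2
for n in("scene","top"):
    cv2.imwrite(f"pics/{n}0.png",vision.read_camera(n)[:,:,::-1])
    p=vision.camera_params(n);print(n,p)
print(sensors.read_state())
E
```

```text
scene {'intrinsics': array([[591.57183361,   0.        , 319.17386996],
       [  0.        , 591.57183361, 236.51263961],
       [  0.        ,   0.        ,   1.        ]]), 'dist': array([0.05355765, 0.        , 0.        , 0.        , 0.        ]), 'world_from_camera': array([[-0.63646892,  0.51879167, -0.57075609, -0.14133606],
       [-0.77109087, -0.41065548,  0.48660143,  0.60395152],
       [ 0.01806065,  0.74981149,  0.66140497,  0.95597432],
       [ 0.        ,  0.        ,  0.        ,  1.        ]])}
top {'intrinsics': array([[437.95212049,   0.        , 313.47253169],
       [  0.        , 437.95212049, 239.80589338],
       [  0.        ,   0.        ,   1.        ]]), 'dist': array([0.03546554, 0.        , 0.        , 0.        , 0.        ]), 'world_from_camera': array([[ 0.01568088,  0.99031378, -0.13795918,  0.44871503],
       [-0.99986097,  0.01631313,  0.0034533 , -0.00574627],
       [ 0.00567039,  0.13788585,  0.9904319 ,  1.01467625],
       [ 0.        ,  0.        ,  0.        ,  1.        ]])}
{'clock': 0.1, 'q': array([ 1.19697103,  0.39909732,  0.04502793,  1.53775817, -0.01869667,
        1.20691354, -0.05069325]), 'joint_vel': array([-1.74901919e-05, -6.30464532e-04,  4.71569419e-04, -2.75640081e-03,
       -4.74548013e-04, -1.69310871e-03,  3.03008843e-04]), 'effort': array([ 3.64716645e-03, -4.76262975e+01,  1.37037300e+00, -2.54949492e+01,
        1.20736688e-02,  5.06265249e-03,  1.13690817e-05]), 'tcp_pos': array([ 0.17626749, -0.62504548,  0.23037872]), 'tcp_rot': array([-0.09703162,  0.70104233, -0.69982756,  0.09677754]), 'wrist_force': array([ 0.78828797,  0.29947745, -0.97105463]), 'ft_torque': array([0.00510276, 0.06733481, 0.00361369]), 'width': 0.08514671652549982}
```

View pics/scene0.png

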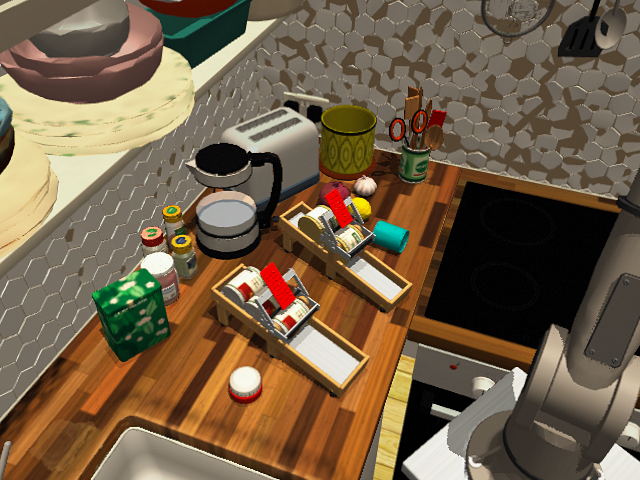

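View pics/top0.png

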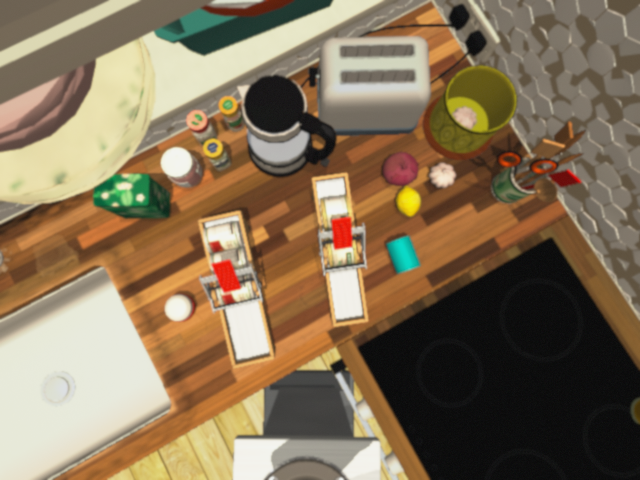

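```bash
cat > h.py <<'E'
import numpy as np, cv2
from workcell import vision
def ray(n,uv,p=None):
    p=p or vision.camera_params(n)
    u=cv2.undistortPoints(np.array([[uv]],float),p["intrinsics"],p["dist"])[0,0]
    T=p["world_from_camera"]; d=T[:3,:3]@np.array([u[0],-u[1],-1]); return T[:3,3],d/np.linalg.norm(d)
def plane(n,uv,z,p=None):
    o,d=ray(n,uv,p); return o+d*(z-o[2])/d[2]
def tri(a,b):
    (o,d),(q,e)=a,b
    s,t=np.linalg.lstsq(np.c_[d,-e],q-o,rcond=None)[0]
    return (o+s*d+q+t*e)/2, np.linalg.norm(o+s*d-q-t*e)
def redblobs(im,amin=150):
    b=im.astype(int);m=((b[...,0]>150)&(b[...,1]<60)&(b[...,2]<60)).astype(np.uint8)
    n,l,s,c=cv2.connectedComponentsWithStats(m)
    return [(s[i],c[i],cv2.minAreaRect(np.argwhere(l==i)[:,::-1].astype(np.float32))) for i in range(1,n) if s[i][4]>amin]
E
python3 - <<'E'
from h import *
S=cv2.imread("pics/scene0.png");T=cv2.imread("pics/top0.png")
for n,im in(("scene",S),("top",T)):
    for s,c,r in redblobs(im[:,:,::-1]): print(n,s,c.round(1),cv2.boxPoints(r).round(1).tolist())
a=cv2.resize(S[180:400,200:420],(580,580),interpolation=3)
cv2.imwrite("pics/c1.png",a)
b=cv2.resize(T[165:375,190:380],(543,600),interpolation=3)
cv2.imwrite("pics/c2.png",b)
E
```

```text
scene [324 188  29  40 539] [338.5 207.1] [[323.0, 194.89999389648438], [340.20001220703125, 185.3000030517578], [358.70001220703125, 218.1999969482422], [341.5, 227.89999389648438]]
scene [260 262  35  48 761] [277.3 285.3] [[257.6000061035156, 270.29998779296875], [272.3999938964844, 261.1000061035156], [296.8999938964844, 300.6000061035156], [282.1000061035156, 309.79998779296875]]
top [332 218  21  30 484] [341.8 232.6] [[330.0, 219.6999969482422], [349.1000061035156, 217.0], [353.1000061035156, 245.0], [334.0, 247.6999969482422]]
top [213 261  27  30 490] [226.2 275.8] [[212.3000030517578, 265.0], [229.5, 258.3999938964844], [240.1999969482422, 286.1000061035156], [223.0, 292.79998779296875]]
```

View pics/c1.png

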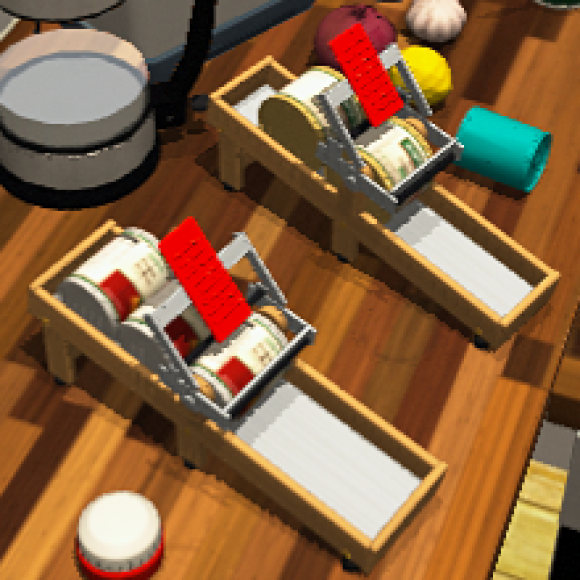

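View pics/c2.png

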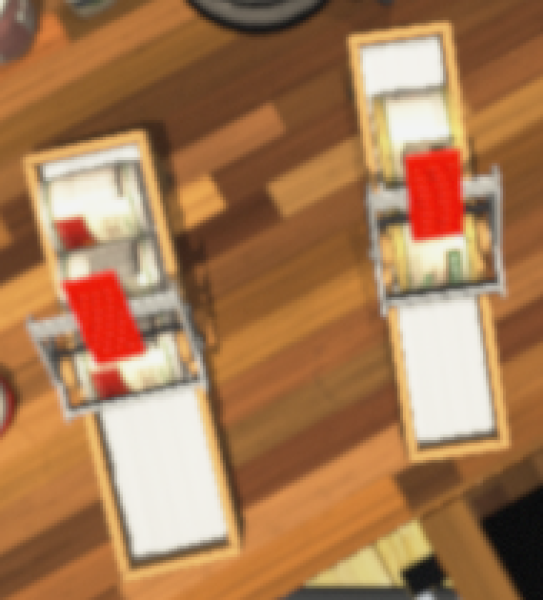

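The left rack (key at top px 226,276, scene px 277,285) holds three silver-ended tins: the slim one. The right rack (key at top px 342,233) holds the gold-ended ones.

```bash
python3 - <<'E'
from h import *
def full(c): return (190+c[0]*190/543,165+c[1]*.35)
for nm,t,s in(("slim",(226.2,275.8),(277.3,285.3)),("wide",(341.8,232.6),(338.5,207.1))):
    print(nm,tri(ray("top",t),ray("scene",s)))
# end corners slim rack
A=[plane("top",full(c),.028)[:2] for c in((127,576),(240,548))]
B=[plane("top",full(c),.084)[:2] for c in((26,160),(147,131))]
f,b=np.mean(A,0),np.mean(B,0)
ax=(b-f)/np.linalg.norm(b-f)
print(A,B,f,b,np.linalg.norm(b-f),ax,np.degrees(np.arctan2(ax[1],ax[0])))
k,_=tri(ray("top",(226.2,275.8)),ray("scene",(277.3,285.3)))
perp=np.array([-ax[1],ax[0]])
print("origin",f+.165*ax,"key along",(k[:2]-f)@ax-.165,"off",(k[:2]-f)@perp)
# key edge from scene/top long axis: top end vs low end
for t,s in((((212.3+229.5)/2,(265+258.4)/2),(265,265.7)),(((240.2+223)/2,(286.1+292.8)/2),(289.5,305.2))):
    p,e=tri(ray("top",t),ray("scene",s)); print("end",p,e,(p[:2]-f)@ax-.165,(p[:2]-f)@perp)
E
```

```text
slim (array([0.49498273, 0.16152694, 0.15126115]), np.float64(0.00038669708723620505))
wide (array([ 0.58083692, -0.06352735,  0.17390251]), np.float64(9.256807910007968e-05))
[array([0.30480839, 0.15839104]), array([0.32652916, 0.07309446])] [array([0.61511665, 0.2375161 ]), array([0.63895744, 0.14765421])] [0.31566877 0.11574275] [0.62703704 0.19258515] 0.32071008026497383 [0.97087148 0.23960084] 13.862983080539236
origin [0.47586257 0.15527689] key along 0.020060739600038374 off 0.0014867893700393085
end [0.52087327 0.16733508 0.18575233] 0.003978248683590747 0.04658876039958998 0.0009223559613096385
end [0.46841278 0.15538576 0.11503254] 0.0023021727123740845 -0.007206696458692402 0.001890681983034557
```

```bash
cat >> h.py <<'E'
from scipy.spatial.transform import Rotation as R
from workcell import sensors
AX=np.array([.97087,.23960,0]); PP=np.array([-.23960,.97087,0]); O=np.array([.47586,.15528,0])
def rk(x,y,z): return O+AX*x+PP*y+[0,0,z]
def goal_rot(sign=1):  # tool y down, jaw z across rack
    y=np.array([0,0,-1.]); z=sign*PP; x=np.cross(y,z); return R.from_matrix(np.c_[x,y,z])
def delta(pos,rot=None):
    s=sensors.read_state(); r=R.from_quat(s["tcp_rot"])
    d=1000*r.inv().apply(pos-s["tcp_pos"])
    w=np.degrees((r.inv()*rot).as_rotvec()) if rot else np.zeros(3)
    return d.round(1),w.round(1)
E
python3 - <<'E'
from h import *
s=sensors.read_state();print(R.from_quat(s["tcp_rot"]).as_matrix().round(3))
for sg in(1,-1):
    for p in((.33,-.5,.33),(.5,-.2,.34),rk(.040,0,.30)): print(sg,delta(np.array(p),goal_rot(sg)))
E
```

```text
[[-0.962 -0.001  0.272]
 [-0.272  0.002 -0.962]
 [ 0.    -1.    -0.002]]
1 (array([-181.9,  -99.5,  -78.8]), array([   0. , -178.1,   -0.2]))
1 (array([-427. , -109.1, -321.4]), array([   0. , -178.1,   -0.2]))
1 (array([-540.2,  -68.5, -668.5]), array([   0. , -178.1,   -0.2]))
-1 (array([-181.9,  -99.5,  -78.8]), array([0.1, 1.9, 0. ]))
-1 (array([-427. , -109.1, -321.4]), array([0.1, 1.9, 0. ]))
-1 (array([-540.2,  -68.5, -668.5]), array([0.1, 1.9, 0. ]))
```

step_arm([
  {"claw": 0,"tx": -30,"ty": -33,"tz": -13},
  {"claw": 0,"tx": -60,"ty": -60,"tz": -26},
  {"claw": 0,"tx": -90,"ty": -85,"tz": -40},
  {"claw": 0,"tx": -120,"ty": -100,"tz": -53},
  {"claw": 0,"tx": -150,"ty": -105,"tz": -66},
  {"claw": 0,"tx": -182,"ty": -105,"tz": -79},
  {"claw": 0,"tx": -207,"ty": -109,"tz": -104},
  {"claw": 0,"tx": -231,"ty": -109,"tz": -128},
  {"claw": 0,"tx": -256,"ty": -109,"tz": -152},
  {"claw": 0,"tx": -280,"ty": -109,"tz": -176},
  {"claw": 0,"tx": -305,"ty": -109,"tz": -200},
  {"claw": 0,"tx": -329,"ty": -109,"tz": -225},
])

```text
schema error: expected keys claw, tx, ty, tz, rx, ry, rz
```

```bash
python3 - <<'E'
from h import *
print(sensors.read_state())
for p in((.5,-.2,.34),(.5,0,.34),rk(.040,0,.32)): print(delta(np.array(p),goal_rot(-1)))
E
```

```text
{'clock': 0.1, 'q': array([ 1.19697103,  0.39909732,  0.04502793,  1.53775817, -0.01869667,
        1.20691354, -0.05069325]), 'joint_vel': array([-1.74901919e-05, -6.30464532e-04,  4.71569419e-04, -2.75640081e-03,
       -4.74548013e-04, -1.69310871e-03,  3.03008843e-04]), 'effort': array([ 3.64716645e-03, -4.76262975e+01,  1.37037300e+00, -2.54949492e+01,
        1.20736688e-02,  5.06265249e-03,  1.13690817e-05]), 'tcp_pos': array([ 0.17626749, -0.62504548,  0.23037872]), 'tcp_rot': array([-0.09703162,  0.70104233, -0.69982756,  0.09677754]), 'wrist_force': array([ 0.78828797,  0.29947745, -0.97105463]), 'ft_torque': array([0.00510276, 0.06733481, 0.00361369]), 'width': 0.08514671652549982}
(array([-427. , -109.1, -321.4]), array([0.1, 1.9, 0. ]))
(array([-481.3, -108.8, -513.9]), array([0.1, 1.9, 0. ]))
(array([-540.2,  -88.5, -668.5]), array([0.1, 1.9, 0. ]))
```

All keys are needed in each row.

step_arm([
  {"claw": 0,"tx": -30,"ty": -25,"tz": -13,"rx": 0,"ry": 0,"rz": 0},
  {"claw": 0,"tx": -60,"ty": -50,"tz": -26,"rx": 0,"ry": 0,"rz": 0},
  {"claw": 0,"tx": -90,"ty": -75,"tz": -40,"rx": 0,"ry": 0,"rz": 0},
  {"claw": 0,"tx": -120,"ty": -95,"tz": -53,"rx": 0,"ry": 0,"rz": 0},
  {"claw": 0,"tx": -150,"ty": -105,"tz": -66,"rx": 0,"ry": 0,"rz": 0},
  {"claw": 0,"tx": -182,"ty": -109,"tz": -79,"rx": 0,"ry": 1,"rz": 0},
  {"claw": 0,"tx": -207,"ty": -109,"tz": -104,"rx": 0,"ry": 2,"rz": 0},
  {"claw": 0,"tx": -231,"ty": -109,"tz": -128,"rx": 0,"ry": 2,"rz": 0},
  {"claw": 0,"tx": -256,"ty": -109,"tz": -152,"rx": 0,"ry": 2,"rz": 0},
  {"claw": 0,"tx": -280,"ty": -109,"tz": -176,"rx": 0,"ry": 2,"rz": 0},
  {"claw": 0,"tx": -305,"ty": -109,"tz": -200,"rx": 0,"ry": 2,"rz": 0},
  {"claw": 0,"tx": -329,"ty": -109,"tz": -225,"rx": 0,"ry": 2,"rz": 0},
])

```text
clock: 1.1
tcp_pos: [0.4324, -0.3181, 0.3399]
tcp_rot: [-0.085, 0.702, -0.702, 0.084]
wrist_force: [0.8, -0.4, -0.2]
width: 0.0001
```

```bash
python3 - <<'E'
from h import *
s=sensors.read_state();print(s["clock"],s["q"],s["tcp_pos"],s["wrist_force"],s["width"])
for p in((.5,-.2,.34),(.5,0,.34),rk(.040,0,.32)): print(delta(np.array(p),goal_rot(-1)))
E
```

```text
1.1 [ 0.70691742  0.13482538 -0.17180004  1.64085857  0.02357371  1.36839317
 -0.79902426] [ 0.4324276  -0.31810442  0.33993301] [ 0.78349777 -0.39492742 -0.19677911] 8.912220990556079e-05
(array([-93.7,  -0.1, -98.7]), array([ 0. , -0.1,  0. ]))
(array([-1.412e+02, -1.000e-01, -2.929e+02]), array([ 0. , -0.1,  0. ]))
(array([-194.7,   20. , -449.6]), array([ 0. , -0.1,  0. ]))
```

step_arm([
  {"claw": 0,"tx": -30,"ty": 0,"tz": -28,"rx": 0,"ry": 0,"rz": 0},
  {"claw": 0,"tx": -55,"ty": 0,"tz": -60,"rx": 0,"ry": 0,"rz": 0},
  {"claw": 0,"tx": -80,"ty": 0,"tz": -92,"rx": 0,"ry": 0,"rz": 0},
  {"claw": 0,"tx": -98,"ty": 0,"tz": -128,"rx": 0,"ry": 0,"rz": 0},
  {"claw": 0,"tx": -114,"ty": 0,"tz": -165,"rx": 0,"ry": 0,"rz": 0},
  {"claw": 0,"tx": -128,"ty": 0,"tz": -203,"rx": 0,"ry": 0,"rz": 0},
  {"claw": 0,"tx": -140,"ty": 0,"tz": -242,"rx": 0,"ry": 0,"rz": 0},
  {"claw": 0,"tx": -150,"ty": 0,"tz": -281,"rx": 0,"ry": 0,"rz": 0},
  {"claw": 0,"tx": -161,"ty": 0,"tz": -320,"rx": 0,"ry": 0,"rz": 0},
  {"claw": 0,"tx": -172,"ty": 5,"tz": -359,"rx": 0,"ry": 0,"rz": 0},
  {"claw": 0,"tx": -183,"ty": 10,"tz": -398,"rx": 0,"ry": 0,"rz": 0},
  {"claw": 0,"tx": -192,"ty": 15,"tz": -432,"rx": 0,"ry": 0,"rz": 0},
])

```text
clock: 2.1
tcp_pos: [0.5151, 0.1484, 0.325]
tcp_rot: [-0.085, 0.702, -0.702, 0.085]
wrist_force: [0.7, 0.6, -0.4]
width: 0.0001
```

```bash
python3 - <<'E'
from h import *
s=sensors.read_state();print(s["clock"],s["q"],s["tcp_pos"])
p=vision.camera_params("wrist"); im=vision.read_camera("wrist"); p=vision.camera_params("wrist")
cv2.imwrite("pics/w1.png",im[:,:,::-1]); print(p["world_from_camera"].round(3),p["intrinsics"][0,0])
for b in redblobs(im): print(b[0],b[1],cv2.boxPoints(b[2]).tolist())
# expected key centre per task statement vs. by blob
def proj(P):
    T=p["world_from_camera"];c=T[:3,:3].T@(P-T[:3,3]);c=c*[1,-1,-1]
    return cv2.projectPoints(c[None],np.zeros(3),np.zeros(3),p["intrinsics"],p["dist"])[0].ravel().round(0)
print(proj(rk(.025,0,.164)),proj(rk(.020,0,.151)), proj(rk(.053,0,.197)),proj(rk(-.003,0,.131)))
print(delta(rk(.040,0,.30),goal_rot(-1)))
E
```

```text
2.1 [ 0.13051747  0.16287946 -0.55929772  1.65945532  0.08803248  1.34446422
 -1.77182059] [0.51509425 0.14837703 0.32496545]
[[ 0.249  0.934  0.254  0.578]
 [-0.968  0.243  0.057  0.173]
 [-0.008 -0.261  0.965  0.467]
 [ 0.     0.     0.     1.   ]] 409.6930873583221
[273 140  20  11 183] [281.66666667 145.43715847] [[273.0, 150.0], [273.0, 140.0], [292.0, 140.0], [292.0, 150.0]]
[566 178  67  54 291] [600.07216495 204.35051546] [[564.72900390625, 229.36000061035156], [631.624755859375, 177.5157928466797], [634.1546630859375, 180.78013610839844], [567.2589111328125, 232.6243438720703]]
[ 270  214   51   52 1529] [296.71419228 238.00196207] [[269.9999694824219, 265.0], [269.9999694824219, 214.0], [319.9999694824219, 214.0], [319.9999694824219, 265.0]]
[315. 238.] [315. 240.] [314. 210.] [315. 260.]
(array([-3.4, 24.1, -6.8]), array([0.4, 0.6, 0. ]))
```

View pics/w1.png

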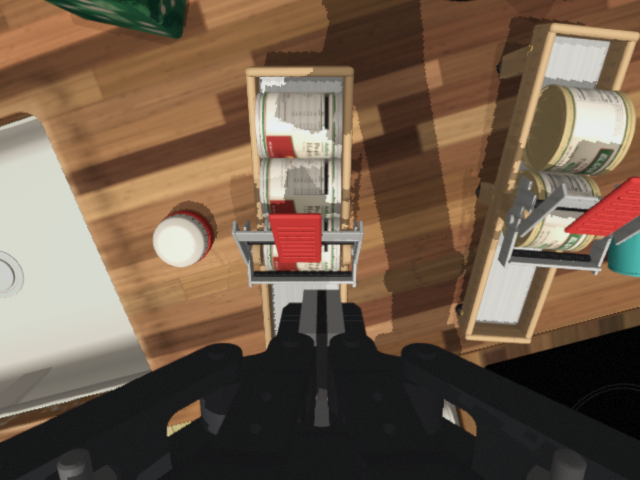

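```bash
cat > w.py <<'E'
from h import *
s=sensors.read_state();p=vision.camera_params("wrist");im=vision.read_camera("wrist")
print(s["clock"],s["tcp_pos"],np.abs(s["joint_vel"]).max())
T=p["world_from_camera"]
def proj(P):
    c=T[:3,:3].T@(P-T[:3,3]);c=c*[1,-1,-1]
    return cv2.projectPoints(c[None],np.zeros(3),np.zeros(3),p["intrinsics"],p["dist"])[0].ravel().round(0)
for b in redblobs(im,800): print(b[0],b[1],cv2.boxPoints(b[2]).tolist())
print(proj(rk(.025,0,.164)),proj(rk(.020,0,.151)), proj(rk(.053,0,.197)),proj(rk(-.003,0,.131)))
ks=max(redblobs(im,800),key=lambda b:b[0][4])
x,y,w,h,_=ks[0]
for uv,z in(((x+w/2,y),.197),((x+w/2,y+h),.131),((x+w/2,y),.186),((x+w/2,y+h),.115)):
    q=plane("wrist",uv,z,p)-O; print(z,q@AX,q@PP)
P,e=tri(ray("wrist",ks[1],p),ray("top",(226.2,275.8)));print("tri",P,e,(P-O)@AX,(P-O)@PP)
P,e=tri(ray("wrist",ks[1],p),ray("scene",(277.3,285.3)));print("tri",P,e,(P-O)@AX,(P-O)@PP)
E
python3 w.py
```

```text
2.15 [0.51319902 0.15724323 0.32403265] 0.16955892580526985
[ 283  215   53   51 1521] [309.45496384 239.60289283] [[282.9168701171875, 217.29673767089844], [334.84210205078125, 214.76377868652344], [337.213623046875, 263.37982177734375], [285.28839111328125, 265.91278076171875]]
[315. 238.] [315. 240.] [314. 210.] [315. 260.]
0.197 0.049272112727785755 0.002728683884079963
0.131 -0.008637173574788087 0.0049360631980053015
0.186 0.04708031029337379 0.0031168285602770403
0.115 -0.013957639455494709 0.005494849288113798
tri [0.49430258 0.16316669 0.14769443] 0.002606113029880554 0.01979500108380665 0.0032381110093313713
tri [0.49434173 0.16343817 0.15270507] 0.002075972460388516 0.019898055602218905 0.0034923047711749467
```

step_arm([
  {"claw": 0,"tx": 0,"ty": 20,"tz": -7,"rx": 0,"ry": 0,"rz": 0},
  {"claw": 0,"tx": 0,"ty": 50,"tz": -7,"rx": 0,"ry": 0,"rz": 0},
  {"claw": 0,"tx": 0,"ty": 80,"tz": -7,"rx": 0,"ry": 0,"rz": 0},
  {"claw": 0,"tx": 0,"ty": 105,"tz": -7,"rx": 0,"ry": 0,"rz": 0},
  {"claw": 0,"tx": 0,"ty": 105,"tz": -7,"rx": 0,"ry": 0,"rz": 0},
  {"claw": 0,"tx": 0,"ty": 105,"tz": -7,"rx": 0,"ry": 0,"rz": 0},
])

```text
clock: 2.7
tcp_pos: [0.5133, 0.1514, 0.2193]
tcp_rot: [0.086, -0.702, 0.702, -0.083]
wrist_force: [0.9, -0.2, -0.0]
width: -0.0
```

```bash
python3 - <<'E'
from h import *
s=sensors.read_state();print(s["tcp_pos"],s["wrist_force"]);q=s["tcp_pos"]-O;print(q@AX,q@PP)
print(delta(rk(.036,.003,.125),goal_rot(-1)))
cv2.imwrite("pics/s2.png",cv2.resize(vision.read_camera("scene")[180:400,170:440,::-1],(780,636)[:2] if 0 else (736,600),interpolation=3))
E
```

```text
[0.51334767 0.15138213 0.21932204] [ 0.9340485  -0.17088172 -0.02115896]
0.035461726162691824 -0.012766375712005928
(array([ -0.8,  94.3, -15.8]), array([-0. , -0.1,  0.2]))
```

View pics/s2.png

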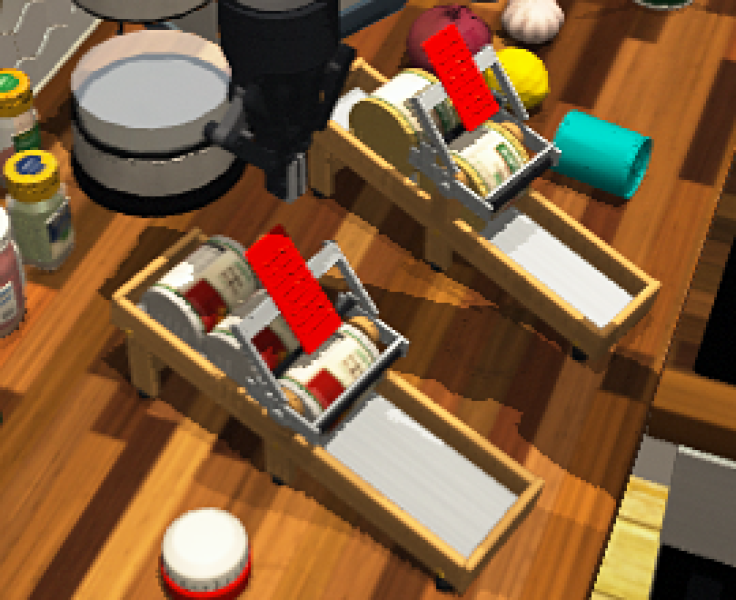

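The fingers (crop px 290,185) are above the key (crop px 295,290); the wide rack is clear. Centre laterally, then press.

step_arm([
  {"claw": 0,"tx": 0,"ty": 0,"tz": -8,"rx": 0,"ry": 0,"rz": 0},
  {"claw": 0,"tx": 0,"ty": 0,"tz": -16,"rx": 0,"ry": 0,"rz": 0},
  {"claw": 0,"tx": 0,"ty": 0,"tz": -16,"rx": 0,"ry": 0,"rz": 0},
  {"claw": 0,"tx": 0,"ty": 12,"tz": -16,"rx": 0,"ry": 0,"rz": 0},
  {"claw": 0,"tx": 0,"ty": 24,"tz": -16,"rx": 0,"ry": 0,"rz": 0},
  {"claw": 0,"tx": 0,"ty": 36,"tz": -16,"rx": 0,"ry": 0,"rz": 0},
  {"claw": 0,"tx": 0,"ty": 48,"tz": -16,"rx": 0,"ry": 0,"rz": 0},
  {"claw": 0,"tx": 0,"ty": 48,"tz": -16,"rx": 0,"ry": 0,"rz": 0},
])

```text
clock: 3.42
tcp_pos: [0.5083, 0.1666, 0.1688]
tcp_rot: [0.087, -0.702, 0.702, -0.082]
wrist_force: [-0.8, -0.8, 0.8]
width: 0.0001
```

```bash
python3 - <<'E'
from h import *
s=sensors.read_state();print(s["tcp_pos"],s["wrist_force"]);q=s["tcp_pos"]-O;print(q@AX,q@PP)
print(delta(rk(.036,.003,.125),goal_rot(-1)))
im=vision.read_camera("scene");print([(b[0],b[1]) for b in redblobs(im)])
cv2.imwrite("pics/s3.png",cv2.resize(im[180:400,170:440,::-1],(736,600),interpolation=3))
E
```

```text
[0.50826555 0.16658235 0.16876357] [-0.8146323  -0.77591728  0.84667524]
0.03416961905518773 0.0032087388321104687
(array([-2.1, 43.8,  0.2]), array([-0. , -0.1,  0.4]))
[(array([324, 189,  29,  39, 525], dtype=int32), array([338.36761905, 207.50666667])), (array([262, 275,  32,  34, 508], dtype=int32), array([279.03543307, 291.60629921]))]
```

View pics/s3.png

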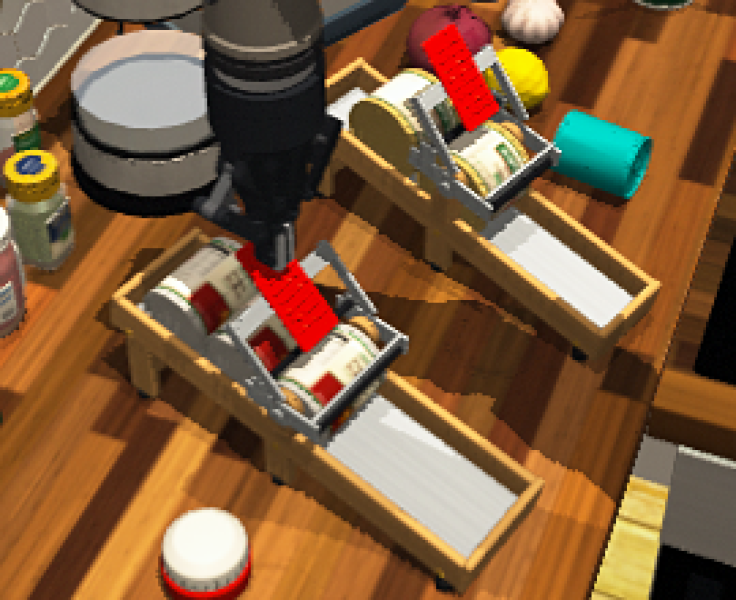

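The finger (crop px 285,260) bears on the key's upper half and the lever has started to turn. Pressing on.

step_arm([
  {"claw": 0,"tx": -2,"ty": 10,"tz": 0,"rx": 0,"ry": 0,"rz": 0},
  {"claw": 0,"tx": -4,"ty": 20,"tz": 0,"rx": 0,"ry": 0,"rz": 0},
  {"claw": 0,"tx": -6,"ty": 30,"tz": 0,"rx": 0,"ry": 0,"rz": 0},
  {"claw": 0,"tx": -6,"ty": 38,"tz": 0,"rx": 0,"ry": 0,"rz": 0},
  {"claw": 0,"tx": -6,"ty": 44,"tz": 0,"rx": 0,"ry": 0,"rz": 0},
  {"claw": 0,"tx": -6,"ty": 44,"tz": 0,"rx": 0,"ry": 0,"rz": 0},
])

```text
clock: 3.97
tcp_pos: [0.5165, 0.1694, 0.1273]
tcp_rot: [-0.085, 0.702, -0.702, 0.085]
wrist_force: [0.7, 0.3, 4.0]
width: 0.0005
```

```bash
python3 - <<'E'
from h import *
s=sensors.read_state();print(s["clock"],s["tcp_pos"],s["wrist_force"]);q=s["tcp_pos"]-O;print(q@AX,q@PP)
im=vision.read_camera("scene");print([(b[0],b[1]) for b in redblobs(im)])
cv2.imwrite("pics/s4.png",cv2.resize(im[180:400,170:440,::-1],(736,600),interpolation=3))
E
```

```text
3.9667 [0.5165303  0.16939466 0.12732996] [0.69908076 0.31666614 4.01186032]
0.042867442500560314 0.003958892430217573
[(array([324, 189,  29,  39, 525], dtype=int32), array([338.38095238, 207.47619048])), (array([260, 285,  28,  23, 289], dtype=int32), array([274.75086505, 296.70242215]))]
```

View pics/s4.png

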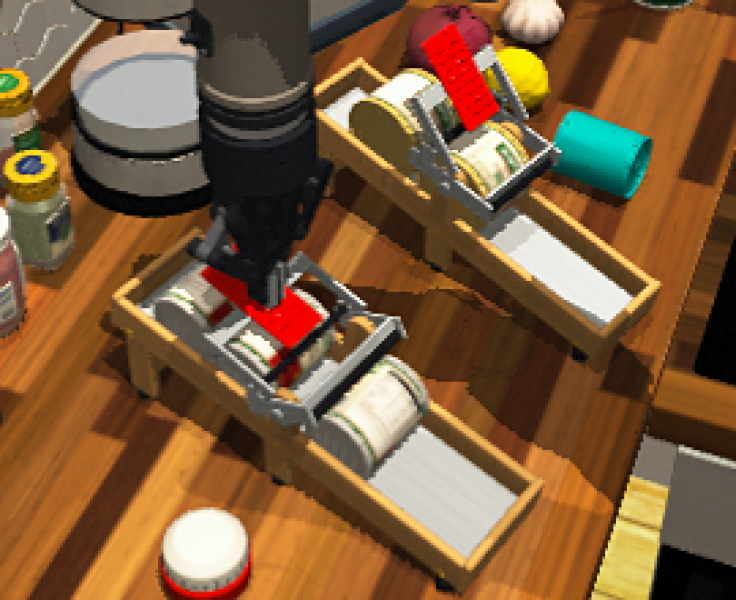

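The first tin has rolled past the raised gate into the tray, and the second bar holds the others. Hold briefly, then lift off.

step_arm([
  {"claw": 0,"tx": 0,"ty": 2,"tz": 0,"rx": 0,"ry": 0,"rz": 0},
  {"claw": 0,"tx": 0,"ty": 2,"tz": 0,"rx": 0,"ry": 0,"rz": 0},
  {"claw": 0,"tx": 0,"ty": 2,"tz": 0,"rx": 0,"ry": 0,"rz": 0},
  {"claw": 0,"tx": 0,"ty": 2,"tz": 0,"rx": 0,"ry": 0,"rz": 0},
  {"claw": 0,"tx": 0,"ty": 2,"tz": 0,"rx": 0,"ry": 0,"rz": 0},
  {"claw": 0,"tx": 0,"ty": 2,"tz": 0,"rx": 0,"ry": 0,"rz": 0},
  {"claw": 0,"tx": 0,"ty": -15,"tz": 0,"rx": 0,"ry": 0,"rz": 0},
  {"claw": 0,"tx": 2,"ty": -35,"tz": 0,"rx": 0,"ry": 0,"rz": 0},
  {"claw": 0,"tx": 4,"ty": -55,"tz": 0,"rx": 0,"ry": 0,"rz": 0},
  {"claw": 0,"tx": 6,"ty": -75,"tz": 0,"rx": 0,"ry": 0,"rz": 0},
  {"claw": 0,"tx": 7,"ty": -95,"tz": 0,"rx": 0,"ry": 0,"rz": 0},
  {"claw": 0,"tx": 7,"ty": -95,"tz": 0,"rx": 0,"ry": 0,"rz": 0},
])

```text
clock: 5.02
tcp_pos: [0.5098, 0.168, 0.2259]
tcp_rot: [-0.084, 0.702, -0.702, 0.086]
wrist_force: [0.2, 0.9, -0.2]
width: -0.0004
```

step_arm([
  {"claw": 0,"tx": 0,"ty": 0,"tz": 0,"rx": 0,"ry": 0,"rz": 0},
  {"claw": 0,"tx": 0,"ty": 0,"tz": 0,"rx": 0,"ry": 0,"rz": 0},
  {"claw": 0,"tx": 0,"ty": 0,"tz": 0,"rx": 0,"ry": 0,"rz": 0},
  {"claw": 0,"tx": 0,"ty": 0,"tz": 0,"rx": 0,"ry": 0,"rz": 0},
  {"claw": 0,"tx": 0,"ty": 0,"tz": 0,"rx": 0,"ry": 0,"rz": 0},
  {"claw": 0,"tx": 0,"ty": 0,"tz": 0,"rx": 0,"ry": 0,"rz": 0},
  {"claw": 0,"tx": 0,"ty": 0,"tz": 0,"rx": 0,"ry": 0,"rz": 0},
  {"claw": 0,"tx": 0,"ty": 0,"tz": 0,"rx": 0,"ry": 0,"rz": 0},
  {"claw": 0,"tx": 0,"ty": 0,"tz": 0,"rx": 0,"ry": 0,"rz": 0},
  {"claw": 0,"tx": 0,"ty": 0,"tz": 0,"rx": 0,"ry": 0,"rz": 0},
  {"claw": 0,"tx": 0,"ty": 0,"tz": 0,"rx": 0,"ry": 0,"rz": 0},
  {"claw": 0,"tx": 0,"ty": 0,"tz": 0,"rx": 0,"ry": 0,"rz": 0},
])

```text
clock: 6.02
tcp_pos: [0.5094, 0.1676, 0.2233]
tcp_rot: [0.085, -0.702, 0.702, -0.085]
wrist_force: [-0.6, -0.2, 0.0]
width: 0.0002
```

step_arm([
  {"claw": 0,"tx": 0,"ty": 0,"tz": 0,"rx": 0,"ry": 0,"rz": 0},
  {"claw": 0,"tx": 0,"ty": 0,"tz": 0,"rx": 0,"ry": 0,"rz": 0},
  {"claw": 0,"tx": 0,"ty": 0,"tz": 0,"rx": 0,"ry": 0,"rz": 0},
  {"claw": 0,"tx": 0,"ty": 0,"tz": 0,"rx": 0,"ry": 0,"rz": 0},
  {"claw": 0,"tx": 0,"ty": 0,"tz": 0,"rx": 0,"ry": 0,"rz": 0},
  {"claw": 0,"tx": 0,"ty": 0,"tz": 0,"rx": 0,"ry": 0,"rz": 0},
  {"claw": 0,"tx": 0,"ty": 0,"tz": 0,"rx": 0,"ry": 0,"rz": 0},
  {"claw": 0,"tx": 0,"ty": 0,"tz": 0,"rx": 0,"ry": 0,"rz": 0},
  {"claw": 0,"tx": 0,"ty": 0,"tz": 0,"rx": 0,"ry": 0,"rz": 0},
  {"claw": 0,"tx": 0,"ty": 0,"tz": 0,"rx": 0,"ry": 0,"rz": 0},
])

```text
clock: 6.85
tcp_pos: [0.5094, 0.1676, 0.2233]
tcp_rot: [0.085, -0.702, 0.702, -0.085]
wrist_force: [-0.4, -0.4, 0.3]
width: -0.0002
```

```bash
python3 - <<'E'
from h import *
s=sensors.read_state();print(s["clock"],s["tcp_pos"],s["wrist_force"]);q=s["tcp_pos"]-O;print(q@AX,q@PP)
print(delta(rk(.0345,.003,.169),goal_rot(-1)))
im=vision.read_camera("scene");print([(b[0],b[1]) for b in redblobs(im)])
cv2.imwrite("pics/s5.png",cv2.resize(im[180:400,170:440,::-1],(736,600),interpolation=3))
E
```

```text
6.85 [0.50937324 0.16758369 0.22326776] [-0.41220328 -0.42271396  0.27246082]
0.035484961129955514 0.003915508858399831
(array([ 1. , 54.3,  0.9]), array([-0. , -0.1,  0. ]))
[(array([324, 189,  29,  39, 526], dtype=int32), array([338.34410646, 207.49239544])), (array([259, 262,  36,  48, 731], dtype=int32), array([277.58549932, 286.07250342]))]
```

View pics/s5.png

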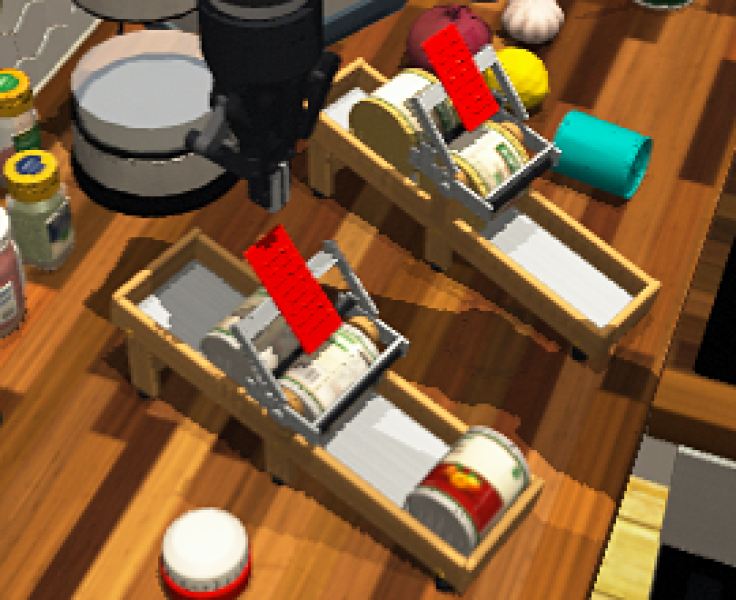

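The key is fully up (scene blob as at the start), tin 1 is at the tray lip (crop 470,490), and tin 2 is at the gate (crop 330,370). Second press, same path.

step_arm([
  {"claw": 0,"tx": 1,"ty": 18,"tz": 1,"rx": 0,"ry": 0,"rz": 0},
  {"claw": 0,"tx": 1,"ty": 36,"tz": 1,"rx": 0,"ry": 0,"rz": 0},
  {"claw": 0,"tx": 1,"ty": 54,"tz": 1,"rx": 0,"ry": 0,"rz": 0},
  {"claw": 0,"tx": -1,"ty": 64,"tz": 1,"rx": 0,"ry": 0,"rz": 0},
  {"claw": 0,"tx": -3,"ty": 74,"tz": 1,"rx": 0,"ry": 0,"rz": 0},
  {"claw": 0,"tx": -6,"ty": 84,"tz": 1,"rx": 0,"ry": 0,"rz": 0},
  {"claw": 0,"tx": -7,"ty": 92,"tz": 1,"rx": 0,"ry": 0,"rz": 0},
  {"claw": 0,"tx": -7,"ty": 98,"tz": 1,"rx": 0,"ry": 0,"rz": 0},
  {"claw": 0,"tx": -7,"ty": 98,"tz": 1,"rx": 0,"ry": 0,"rz": 0},
  {"claw": 0,"tx": -7,"ty": 98,"tz": 1,"rx": 0,"ry": 0,"rz": 0},
  {"claw": 0,"tx": -7,"ty": 98,"tz": 1,"rx": 0,"ry": 0,"rz": 0},
  {"claw": 0,"tx": -7,"ty": 98,"tz": 1,"rx": 0,"ry": 0,"rz": 0},
])

```text
clock: 7.9
tcp_pos: [0.5163, 0.1683, 0.1256]
tcp_rot: [0.085, -0.702, 0.702, -0.085]
wrist_force: [0.5, 0.0, 2.8]
width: -0.0007
```

```bash
python3 - <<'E'
from h import *
s=sensors.read_state();print(s["clock"],s["tcp_pos"],s["wrist_force"]);q=s["tcp_pos"]-O;print(q@AX,q@PP)
im=vision.read_camera("scene");print([(b[0],b[1]) for b in redblobs(im)])
cv2.imwrite("pics/s6.png",cv2.resize(im[180:400,170:440,::-1],(736,600),interpolation=3))
E
```

```text
7.9 [0.51627472 0.16830784 0.12559242] [0.49554181 0.0266849  2.8031205 ]
0.04235890981645312 0.0029649770449496865
[(array([324, 189,  29,  39, 524], dtype=int32), array([338.38549618, 207.53625954])), (array([261, 286,  27,  22, 276], dtype=int32), array([274.75362319, 297.01086957]))]
```

View pics/s6.png

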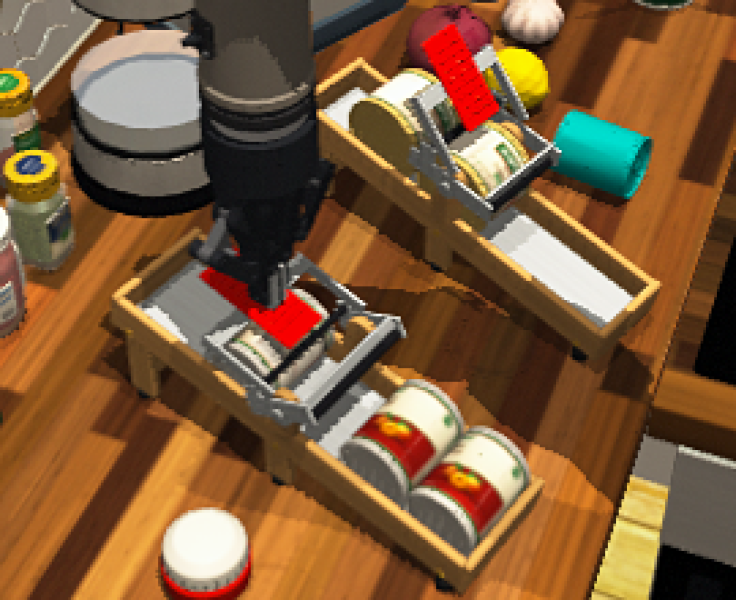

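Two tins lie in the tray (crop 405,440 and 470,490). Release and wait for tin 3.

step_arm([
  {"claw": 0,"tx": 0,"ty": 0,"tz": 0,"rx": 0,"ry": 0,"rz": 0},
  {"claw": 0,"tx": 0,"ty": 0,"tz": 0,"rx": 0,"ry": 0,"rz": 0},
  {"claw": 0,"tx": 0,"ty": 0,"tz": 0,"rx": 0,"ry": 0,"rz": 0},
  {"claw": 0,"tx": 0,"ty": -15,"tz": 0,"rx": 0,"ry": 0,"rz": 0},
  {"claw": 0,"tx": 2,"ty": -35,"tz": 0,"rx": 0,"ry": 0,"rz": 0},
  {"claw": 0,"tx": 4,"ty": -55,"tz": 0,"rx": 0,"ry": 0,"rz": 0},
  {"claw": 0,"tx": 6,"ty": -75,"tz": 0,"rx": 0,"ry": 0,"rz": 0},
  {"claw": 0,"tx": 7,"ty": -95,"tz": 0,"rx": 0,"ry": 0,"rz": 0},
  {"claw": 0,"tx": 7,"ty": -120,"tz": 0,"rx": 0,"ry": 0,"rz": 0},
  {"claw": 0,"tx": 7,"ty": -140,"tz": 0,"rx": 0,"ry": 0,"rz": 0},
  {"claw": 0,"tx": 7,"ty": -140,"tz": 0,"rx": 0,"ry": 0,"rz": 0},
  {"claw": 0,"tx": 7,"ty": -140,"tz": 0,"rx": 0,"ry": 0,"rz": 0},
])

```text
clock: 8.95
tcp_pos: [0.5096, 0.1664, 0.2656]
tcp_rot: [0.084, -0.702, 0.702, -0.085]
wrist_force: [-0.9, -0.4, -1.8]
width: 0.0001
```

step_arm([
  {"claw": 0,"tx": 0,"ty": 0,"tz": 0,"rx": 0,"ry": 0,"rz": 0},
  {"claw": 0,"tx": 0,"ty": 0,"tz": 0,"rx": 0,"ry": 0,"rz": 0},
  {"claw": 0,"tx": 0,"ty": 0,"tz": 0,"rx": 0,"ry": 0,"rz": 0},
  {"claw": 0,"tx": 0,"ty": 0,"tz": 0,"rx": 0,"ry": 0,"rz": 0},
  {"claw": 0,"tx": 0,"ty": 0,"tz": 0,"rx": 0,"ry": 0,"rz": 0},
  {"claw": 0,"tx": 0,"ty": 0,"tz": 0,"rx": 0,"ry": 0,"rz": 0},
  {"claw": 0,"tx": 0,"ty": 0,"tz": 0,"rx": 0,"ry": 0,"rz": 0},
  {"claw": 0,"tx": 0,"ty": 0,"tz": 0,"rx": 0,"ry": 0,"rz": 0},
  {"claw": 0,"tx": 0,"ty": 0,"tz": 0,"rx": 0,"ry": 0,"rz": 0},
  {"claw": 0,"tx": 0,"ty": 0,"tz": 0,"rx": 0,"ry": 0,"rz": 0},
  {"claw": 0,"tx": 0,"ty": 0,"tz": 0,"rx": 0,"ry": 0,"rz": 0},
  {"claw": 0,"tx": 0,"ty": 0,"tz": 0,"rx": 0,"ry": 0,"rz": 0},
])

```text
clock: 9.95
tcp_pos: [0.5096, 0.1666, 0.2653]
tcp_rot: [0.085, -0.702, 0.702, -0.085]
wrist_force: [-0.7, -0.0, 1.1]
width: 0.0
```

step_arm([
  {"claw": 0,"tx": 0,"ty": 0,"tz": 0,"rx": 0,"ry": 0,"rz": 0},
  {"claw": 0,"tx": 0,"ty": 0,"tz": 0,"rx": 0,"ry": 0,"rz": 0},
  {"claw": 0,"tx": 0,"ty": 0,"tz": 0,"rx": 0,"ry": 0,"rz": 0},
  {"claw": 0,"tx": 0,"ty": 0,"tz": 0,"rx": 0,"ry": 0,"rz": 0},
  {"claw": 0,"tx": 0,"ty": 0,"tz": 0,"rx": 0,"ry": 0,"rz": 0},
  {"claw": 0,"tx": 0,"ty": 0,"tz": 0,"rx": 0,"ry": 0,"rz": 0},
  {"claw": 0,"tx": 0,"ty": 0,"tz": 0,"rx": 0,"ry": 0,"rz": 0},
  {"claw": 0,"tx": 0,"ty": 0,"tz": 0,"rx": 0,"ry": 0,"rz": 0},
  {"claw": 0,"tx": 0,"ty": 0,"tz": 0,"rx": 0,"ry": 0,"rz": 0},
  {"claw": 0,"tx": 0,"ty": 0,"tz": 0,"rx": 0,"ry": 0,"rz": 0},
  {"claw": 0,"tx": 0,"ty": 0,"tz": 0,"rx": 0,"ry": 0,"rz": 0},
  {"claw": 0,"tx": 0,"ty": 0,"tz": 0,"rx": 0,"ry": 0,"rz": 0},
])

```text
clock: 10.95
tcp_pos: [0.5096, 0.1666, 0.2653]
tcp_rot: [0.085, -0.702, 0.702, -0.085]
wrist_force: [-0.4, 0.3, 0.3]
width: 0.0001
```

```bash
python3 - <<'E'
from h import *
s=sensors.read_state();print(s["clock"],s["tcp_pos"],s["wrist_force"])
im=vision.read_camera("scene");print([(b[0],b[1]) for b in redblobs(im)])
cv2.imwrite("pics/s7.png",cv2.resize(im[180:400,170:440,::-1],(736,600),interpolation=3))
E
```

```text
10.95 [0.5096192  0.16661375 0.2652526 ] [-0.41967934  0.26210298  0.25479907]
[(array([324, 189,  29,  39, 532], dtype=int32), array([338.48308271, 207.29323308])), (array([259, 262,  36,  48, 765], dtype=int32), array([277.17124183, 285.24052288])), (array([276, 311,  21,  16, 156], dtype=int32), array([287.01282051, 318.43589744]))]
```

View pics/s7.png

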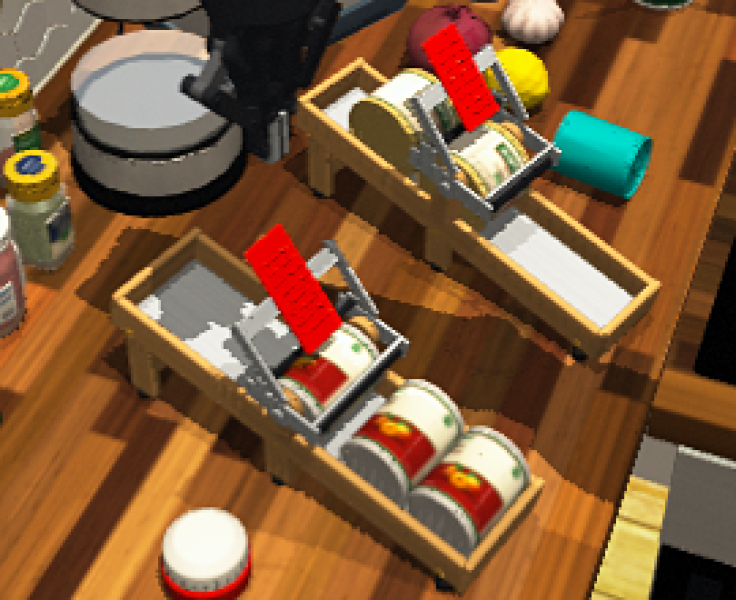

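Tins 1 and 2 are in the tray, tin 3 is at the gate (crop 335,370), both keys are up and the gripper is clear.

```bash
python3 -c "
from workcell import ctrl;print(ctrl.sign_off())"
```

```text
the job is handed in; nothing more can be done
None
```

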